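Add a tier to the clip rack and snap the steel tube into it

TASK

The lower clips of the little wooden tube rack are full, so set the loose upper tier on top of it, wide end over wide end, with its lugs dropped fully home in the notches. Lay the loose steel tube along the mouths of the upper tier's two spring clips, roughly centred, and press it down until it has snapped right into both; leave the rack standing like that and do not shift the other things on the bench.

Things in the scene. Friction and masses are not known exactly. Their poses are not given: they have to be found in the camera images.
- rack: Lower tier, pale wood, fixed on the grey steel sheet (top at z = 0.004 m): sole 96 x 166 x 6 mm, block 44 x 150 mm, flat top 30 mm above the underside. Origin: centre of the underside; y along the block (+y = wide end, brass dot), z up. Fixed clips hold a corked amber glass tube, highest point 54 mm. Each end of the block has an open notch 9 mm deep in its top: 30.6 mm wide at +y, 20.6 mm at -y.
- rack_wide_notch (a point): Middle of the wide notch (30.6 mm across x, reaching 11.5 mm in from the +y end face), at the height of the block's flat top, 70 mm from the middle. Axes as the rack.
- rack_narrow_notch (a point): Middle of the narrow notch (20.6 mm across x) at the -y end, height of the block's flat top. Axes as the rack.
- tier: Loose upper tier, pale wood, 240 g, 150 mm long, a bridge standing on the steel sheet on lugs under two end feet: board 40 mm wide, 12 mm thick, top 52 mm above the origin. Origin: centre, level with the lugs' underside; y along it (+y = wide end, brass dot), z up. Grasp it across the board at mid-length. Home, its origin is 23 mm above the rack's, axes the same.
- tier_wide_lug (a point): Middle of the wide lug (28 mm across x, 9 mm along y, 7 mm tall, tapered by 2 mm at its lower edge) where it joins the underside of the +y foot, 7 mm above the tier's origin. Home, it coincides with rack_wide_notch (play 1.3 mm each way across, 2.5 mm along).
- tier_narrow_lug (a point): The same for the narrow lug (18 mm across x) under the -y foot; home, it coincides with rack_narrow_notch.
- clip_a (a point): Axis of a seated tube at the steel spring clip near the tier's +y end, 42 mm from the middle, 12 mm above the board. The clip is 14 mm wide along y and opens upward; its flared lips, 21 mm apart, end 24 mm above the board. A tube laid on the lips rests 14 mm higher than this point; about 10 N pressed beside a clip snaps it in there. Axes as the tier.
- clip_b (a point): The same for the clip near the tier's -y end. Between the clips (70 mm clear) fingertips can press on the tube without touching the lips.
- tube: The loose polished steel tube, 182 mm long, 17.6 mm in diameter, about 120 g, lying on the wooden bench top (z = 0). Its y axis runs along it; the origin lies on its surface and turns with it as it rolls: use tube_mid.
- tube_mid (a point): Middle of the tube, on its axis; y along the tube.
- tube_end_a (a point): End of the tube on its axis, 91 mm from the middle towards its own +y.
- tube_end_b (a point): The other end of the tube, on its axis.
- puck: Bystander: black puck of bristles, 62 mm across, 25 mm high; origin centre of the underside.
- mould: Bystander: black graphite mould block 50 x 70 x 18 mm; origin centre of the underside.
- frit_cup: Bystander: steel-coloured cup 44 mm across, 40 mm high; origin centre of the underside.
- round_tin: Bystander: pale round tin 64 mm across, 35 mm high; origin centre of the underside.
- marver: Bystander: black graphite angle marver 50 x 85 x 30 mm; origin centre of the underside.
- brass_cup: Bystander: small brass cup 38 mm across, 11 mm high; origin centre of the underside.
- tape_roll: Bystander: roll of masking tape 96 mm across, 25 mm high; origin centre of the underside.
- framed_pane: Fixed obstacle: upright framed glass pane, 246 mm high, standing askew behind and left of the loose tube between x 0.57 and 0.71 m, y 0.03 and 0.16 m (world). Swing round in front of it or above it.

How it is judged (in metres and radians):
At the end, for the whole second after the job is handed in: Upper tier level on the rack, right way round, each lug within 5 mm of its notch in plan and home to 2.5 mm in height; tube along it, both ends within 3.5 mm of seated height, middle within 3 mm of the clip line and 25 mm of mid-length, parallel to 0.06 rad; bystanders within 25 mm; all at rest (horizontal distance between tier_wide_lug and rack_wide_notch below 0.005 m and horizontal distance between tier_narrow_lug and rack_narrow_notch below 0.005 m and z of each of tier_wide_lug, tier_narrow_lug in the frame of rack below 0.0325 m and angle between tier's own z axis and vertical below 0.05 rad and z of tube_end_a in the frame of tier between 0.0605 and 0.0675 m and z of tube_end_b in the frame of tier between 0.0605 and 0.0675 m and x of tube_mid in the frame of tier between -0.003 and 0.003 m and y of tube_mid in the frame of tier between -0.025 and 0.025 m and angle between the y axis of tube_mid and the y axis of tier, either way round below 0.06 rad and linear speed of each of tube, tier below 0.02 m/s); the robot touches nothing.
It fails at once if a bystander on the bench is shifted by more than 25 mm (distance of any of puck, mould, frit_cup, round_tin, marver, brass_cup, tape_roll from where it was at the start of the episode above 0.025 m).
It also fails if it takes over 61 s, if anything falls off the work surface, if the arm or the gripper's body presses on something with over 40 N, if the wrist force passes 120 N, or if a joint passes its speed limit or range.

ROBOT

A 6-joint arm with a two-finger parallel gripper is mounted at the origin on a cart in front of the work surface, level with it; the furniture and walls round the work are solid. World frame = base frame: x ahead of the robot, y to its left, z up, the work surface at z = 0. Lengths are in mm, angles in degrees, forces in N, time in s.
With the tool pointing down it reaches from about 300 to 850 mm from the base axis. Payload 4.2 kg.
Tool frame: the origin (TCP) lies between the finger pads; the fingertips stand 14 mm ahead of it and the grasp point (between the pads) lies 5 mm behind it; z points along the fingers, y is the line along which they close (so a half turn about z gives the same grasp; the last joint's range is limited). The gripper opens to 91 mm and grips with 3 to 60 N. Pads are 32 mm wide; open, the fingers measure 118 mm over their backs; the gripper's body (76 mm by 178 mm) begins 60 mm behind the grasp point.
Start: joints at [66.463, 18.312, 89.639, -0, 72.044, -1.146], TCP at [219.037, 531.662, 227.976] pointing down, gripper open.
Joint ranges: [-177.97, 177.97], [-48.28, 115.42], [12.27, 149.76], [-77.06, 257.06], [2.81, 150.46], [-146.56, 146.56]. Speed limits (degrees/s): [147.25, 147.25, 180, 180, 180, 180].

INTERFACE

Orientations are given as [roll, pitch, yaw] about the fixed x, y, z axes, in that order (R = Rz(yaw) Ry(pitch) Rx(roll)).
In Python, from workcell import * gives the robot as it stands. The module is installed in compiled form; this text tells all that it offers.
- The arm moves only by the tool send_rows, never from a script. Its argument "deltas" is a list of rows, each a list of 2 entries, a list of its own where there are three numbers: the shift along the tool's x, y, z normalised to -1 to 1, where 1 is 0.5 m, then the turn, a rotation vector about the tool's x, y, z normalised to -1 to 1, where 1 is 0.5 rad. A call has 1 to 10 rows; each row shifts and turns the commanded pose from where the row before left it, along the tool's axes as they then stand; what a row does not reach is not made up. A row lasts 1/10 s, in which the tool goes at most 50 mm and 8.59 degrees, less where a joint would pass 70% of its speed; a pose out of reach is approached as far as the arm can. A call with a number of a shift or a turn outside -1 to 1 is refused whole. A call with a gripper value outside its range is refused whole. "grip" is the closure, from 0 (fully open) to 1 (shut), set as the call begins (left out, the last holds). The fingers move at their own pace and stop on an object; "grip_force" is the grip in N (left out, the last holds). Time passes only in rows, so rows that do not move let the fingers close. It gives the time, the measured TCP pose, the force, the opening and the grip force at its end, in the units of the state.
- state(): the state, without advancing time (a new reading comes with each control period).
- grab_frame(name): name is "scene" or "top"; returns the picture (400x640x3 uint8, red, green, blue); there is no depth.
- calibration(name): a dict with "mtx" (3x3 intrinsics, pixels), "D" ([k1, k2, p1, p2, k3] as OpenCV has them; the pictures are not rectified), "R" (3x3) and "t" (3): a world point X has camera coordinates R X + t. Camera axes: x right, y down, z forward; pixel columns grow to the right and rows downward; lengths in mm; the calibration is good to about 2 mm. A picture is of the moment at which its call begins. calibration takes no time and is no camera call.
- job_done(): hands the job in; it is judged then, once.
Trained networks look in the newest picture that a camera, given by its name, has taken for a name from the list of things; names that differ only in an ending like _2 or _b are one class to them, and where a whole thing is asked for, a point or a joint stands for the part that bears it (a point fixed in the world has none). Each returns a list of dicts, best first, with "p" (0 to 1); they miss things now and then, are a little off and sometimes report something else, mostly with a low value. They report only what shows in the picture. A call takes as long as a camera call.
- trace(camera, label): "pixels" (400x640 bool, what is visible of it) and "bbox" ([left, top, width, height] in pixels, round what is visible of it).
The state is a dict: "time_s": time; "qpos": joint angles; "qvel": joint speeds; "effort": joint torques, N m; "ee_pos": TCP position; "ee_rot": TCP orientation; "force": force on the tool from outside, world axes, zero at the start; "torque": the same for the moment, N m; "gripper_width": finger opening in mm; "gripper_force": force on a finger pad.
Only numpy, scipy, OpenCV 4.12 (cv2) and the standard library are available. Lean on these libraries where they do the work, as an engineer would, in place of code of your own. Each camera call takes 0.05 s, during which the arm holds its last target. There are 200 camera calls.

## Working session

There is one attempt and no reset: what is moved stays moved. The work goes in short steps, Python scripts to look and compute and a tool call to move; the robot and the scene stay as the last step left them, time stands still between calls to the robot, and variables do not carry over. Pictures are saved under pics/ and viewed, at most 10 in all, crops included, and the job is handed in when it is done.

Besides the shell and the picture viewer there is one more tool, called after "Request:" as name(argument=value, ...), one argument or row to a line, values as JSON. send_rows: Moves the arm, as the interface text tells. Scaled input: -1 to 1 covers 0.5 m each way for a shift and 0.5 rad each way for a turn. Its arguments: {"type":"object","properties":{"deltas":{"type":"array","items":{"type":"array"}},"grip":{"type":"number"},"grip_force":{"type":"number"}},"required":["deltas"]}

```bash
mkdir -p pics
python3 - <<'E'
from workcell import *
import cv2,numpy as np
for n in ("scene","top"):
    im=grab_frame(n); cv2.imwrite(f"pics/{n}0.png",im[:,:,::-1])
    c=calibration(n); print(n,np.round(c["mtx"],1).tolist(),c["D"],np.round(c["R"],3).tolist(),np.round(c["t"],1), "cam",np.round(-np.array(c["R"]).T@np.array(c["t"])))
    for l in ("tube","tier","rack"):
        print(l,[(round(d["p"],2),d["bbox"]) for d in trace(n,l)][:3])
print(state())
E
```

```text
scene [[375.7, 0.0, 317.1], [0.0, 375.7, 206.5], [0.0, 0.0, 1.0]] [0.00936218 0.         0.         0.         0.        ] [[0.854, -0.519, 0.023], [-0.297, -0.523, -0.799], [0.427, 0.676, -0.601]] [-493.9   92.6  939.6] cam [  48. -843.  649.]
tube [(0.52, [318.1, 189.4, 47.2, 31.2]), (0.24, [332.4, 224.9, 52.5, 58.0])]
tier [(0.91, [293.7, 226.7, 42.6, 46.1])]
rack [(0.66, [334.9, 225.8, 50.3, 58.2])]
top [[476.9, 0.0, 318.8], [0.0, 476.9, 200.2], [0.0, 0.0, 1.0]] [0.02354831 0.         0.         0.         0.        ] [[-0.024, -1.0, 0.004], [-0.977, 0.023, -0.213], [0.213, -0.009, -0.977]] [-152.8  499.5 1122.5] cam [ 245. -154. 1204.]
tube [(0.87, [277.6, 165.5, 69.5, 23.6])]
tier [(0.91, [352.4, 216.7, 47.3, 55.2])]
rack [(0.85, [346.6, 186.2, 74.6, 49.1])]
{'time_s': 0.4, 'qpos': array([ 6.64629179e+01,  1.83180591e+01,  8.96493894e+01, -1.19692389e-03,
        7.20439261e+01, -1.14573958e+00]), 'qvel': array([ 0.05611965, -0.11207514, -0.07056658,  0.01108817,  0.10083164,
       -0.06722822]), 'effort': array([ 6.44402462e-05, -4.11888778e+01, -2.31913000e+01,  7.28004612e-02,
        3.98601475e-02, -3.84298016e-05]), 'ee_pos': array([219.01432575, 531.589631  , 227.84361247]), 'ee_rot': array([-1.79988605e+02,  9.10884105e-04,  1.57609027e+02]), 'force': array([ 0.70852602, -0.30002287,  0.39405059]), 'torque': array([-0.0348257 , -0.03088469, -0.02852397]), 'gripper_force': 0.0, 'gripper_width': 91.2555035933031}
```

View pics/scene0.png

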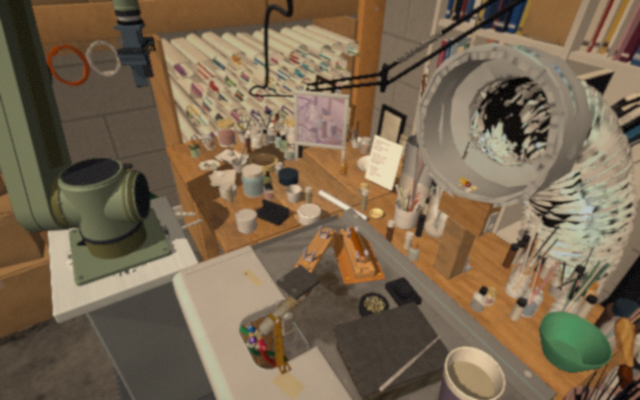

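View pics/top0.png

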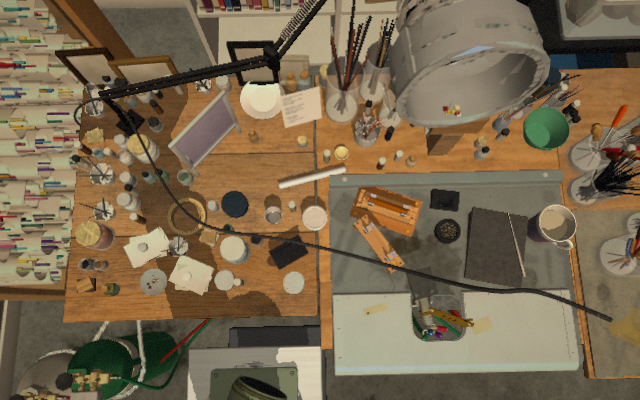

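The scene view shows the tier at about (315,248), the rack at (358,255) and the tube at (342,205). In the top view the tier is at (378,243), the rack at (387,210) and the tube at (312,177). Next I'll zoom in on these.

Run:
```python
import cv2,numpy as np
for n,(x,y,w,h),f in (("scene",(285,180,110,110),5.4),("top",(270,155,160,120),5)):
    im=cv2.imread(f"pics/{n}0.png")[y:y+h,x:x+w]
    im=cv2.resize(im,None,fx=f,fy=f,interpolation=cv2.INTER_CUBIC)
    for k in range(0,w,10): cv2.putText(im,str(x+k),(int((k+.5)*f),8),0,.3,(0,255,0)); cv2.line(im,(int((k+.5)*f),10),(int((k+.5)*f),16),(0,255,0))
    for k in range(0,h,10): cv2.putText(im,str(y+k),(0,int((k+.5)*f)),0,.3,(0,255,0))
    cv2.imwrite(f"pics/{n}0c.png",im)
```

```text
(no output)
```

View pics/scene0c.png

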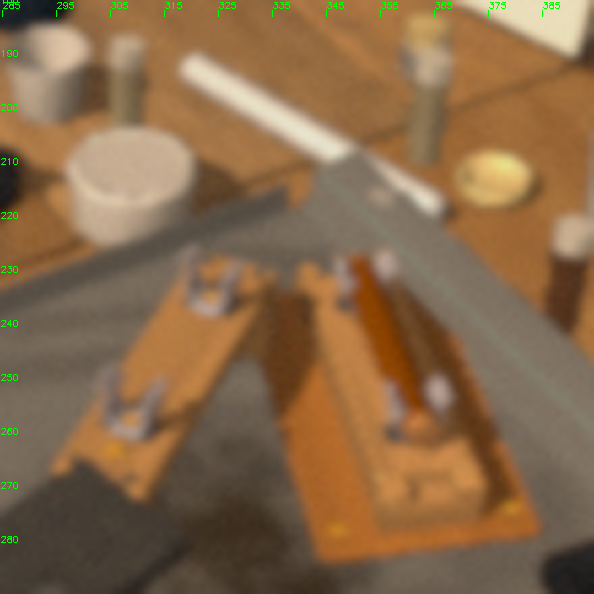

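View pics/top0c.png

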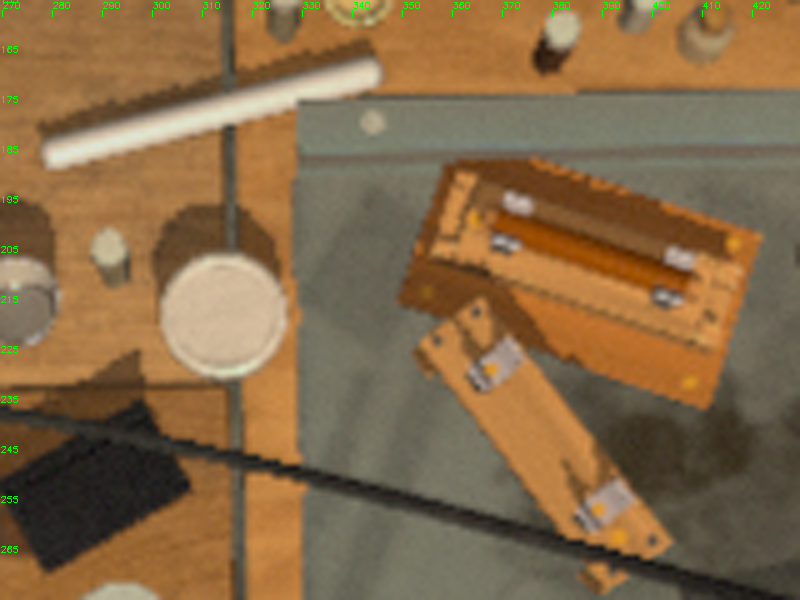

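The crops make the ends clear. The tier's brass dot (wide end) is near top (392,262) and scene (304,263). The rack's brass dot is near top (363,198), so its +y end is the far left one. I'll fit the poses from the corners in both views.

```bash
cat > h.py <<'E'
from workcell import *
import cv2,numpy as np
from scipy.optimize import least_squares
C={n:calibration(n) for n in ("scene","top")}
def proj(n,X):
    c=C[n]; p,_=cv2.projectPoints(np.float64(X).reshape(-1,1,3),cv2.Rodrigues(np.array(c["R"]))[0],np.float64(c["t"]),np.float64(c["mtx"]),np.float64(c["D"]))
    return p.reshape(-1,2)
def place(v,P):
    x,y,z,a=v; a=np.radians(a); c,s=np.cos(a),np.sin(a)
    return np.float64(P)@np.array([[c,s,0],[-s,c,0],[0,0,1]])+[x,y,z]
def fit(obs,v0,zfix=None,verbose=True):
    def f(v):
        v=v if zfix is None else [*v[:2],zfix,v[3]]
        return np.concatenate([(proj(n,place(v,P))-uv).ravel() for n,P,uv in obs])
    r=least_squares(f,v0,loss="soft_l1"); 
    if verbose: print(np.round(r.x,2),"res px"); print(np.round(f(r.x).reshape(-1,2),1).tolist())
    return r.x
E
cat > f1.py <<'E'
from h import *
R=[("top",[[48,83,6],[48,-83,6],[-48,-83,6],[-48,83,6],[22,75,30],[-22,75,30],[22,-75,30],[-22,-75,30]],
 np.array([[358.9,186.5],[421.9,201.7],[411.7,236.1],[349.1,214.5],[361.1,188.5],[356.9,206.1],[418.5,208.1],[411.9,224.1]])),
 ("scene",[[-48,-83,6],[48,-83,6],[-22,-75,30],[22,-75,30],[-22,75,30]],np.array([[344.1,283.6],[384.5,277.6],[354.5,270.2],[374.7,267.5],[340.6,228]]))]
T=[("top",[[20,-75,52],[-20,-75,52],[-20,75,52]],np.array([[353.1,223.5],[366.5,213.9],[404.1,263.5]])),
 ("scene",[[20,75,52],[-20,75,52],[-20,-75,52],[20,-75,52]],np.array([[294.1,266.2],[311,272.1],[334.9,229.5],[318.8,226.7]]))]
U=[("top",[[0,91,0],[0,-91,0]],np.array([[278.5,185.5],[345.5,168.9]])),("scene",[[0,91,0],[0,-91,0]],np.array([[319.1,191.5],[366,218]]))]
for o,v0,z in ((R,[500,-250,4,-15],4),(T,[400,-220,4,135],4),(U,[520,0,9,10],8.8)):
    fit(o,v0); fit(o,v0,z)
E
python3 f1.py
```

```text
[ 480.09 -334.74    5.24  -20.15] res px
[[1.4, -5.7], [0.3, -0.6], [-0.1, 0.2], [-0.3, 0.9], [-0.0, 0.3], [-1.2, -1.1], [-0.2, -0.5], [1.4, 0.0], [-0.4, -0.9], [0.2, -0.4], [0.4, 1.0], [-0.9, 1.2], [-1.8, 0.1]]
[ 480.44 -334.64    2.92  -20.19] res px
[[1.4, -5.7], [0.1, -0.7], [-0.3, 0.2], [-0.3, 0.8], [-0.1, 0.3], [-1.3, -1.1], [-0.4, -0.5], [1.3, -0.0], [-0.3, -0.6], [0.2, -0.1], [0.4, 1.3], [-0.9, 1.5], [-1.7, 0.4]]
[ 385.72 -306.71    4.05  126.15] res px
[[-0.1, 0.3], [-0.7, 0.1], [0.9, -0.6], [-0.5, 0.3], [-0.5, -0.1], [0.1, 0.7], [1.0, -0.8]]
[ 385.74 -306.69    3.99  126.14] res px
[[-0.1, 0.3], [-0.7, 0.1], [0.9, -0.6], [-0.5, 0.3], [-0.5, -0.1], [0.1, 0.7], [1.0, -0.8]]
[ 567.31 -149.41   10.89   13.38] res px
[[-0.5, 0.0], [0.6, -0.7], [-0.4, -0.5], [-0.2, 0.9]]
[ 567.98 -148.91   10.76   13.37] res px
[[-0.6, -0.1], [0.4, -0.7], [-0.3, -0.0], [-0.2, 1.3]]
```

```bash
cat >> h.py <<'E'
def ray(n,uv,z):
    c=C[n]; p=cv2.undistortPoints(np.float64(uv).reshape(-1,1,2),np.float64(c["mtx"]),np.float64(c["D"])).reshape(2)
    R=np.array(c["R"]); o=-R.T@c["t"]; d=R.T@[*p,1]; return o+d*(z-o[2])/d[2]
E
python3 - <<'E'
from h import *
for uv in ((240,232),(390,260),(520,288)):
    print(uv,[(z,proj("scene",ray("top",uv,z)).round().tolist()) for z in (100,200,300,500,700,900)])
H=dict(puck=25,mould=18,frit_cup=40,round_tin=35,marver=30,brass_cup=11,tape_roll=25)
for n in ("top","scene"):
    grab_frame(n)
    for l,h in H.items():
        for d in trace(n,l)[:2]:
            b=d["bbox"]; print(n,l,round(d["p"],2),np.round(b),ray(n,(b[0]+b[2]/2,b[1]+b[3]/2),h/2).round())
E
```

```text
(240, 232) [(100, [[265.0, 164.0]]), (200, [[260.0, 135.0]]), (300, [[254.0, 102.0]]), (500, [[238.0, 14.0]]), (700, [[215.0, -120.0]]), (900, [[174.0, -352.0]])]
(390, 260) [(100, [[302.0, 244.0]]), (200, [[295.0, 204.0]]), (300, [[286.0, 158.0]]), (500, [[263.0, 41.0]]), (700, [[231.0, -130.0]]), (900, [[178.0, -405.0]])]
(520, 288) [(100, [[356.0, 372.0]]), (200, [[344.0, 312.0]]), (300, [[329.0, 244.0]]), (500, [[295.0, 80.0]]), (700, [[249.0, -143.0]]), (900, [[181.0, -471.0]])]
top puck 0.82 [433. 216.  28.  27.] [ 422. -486.   12.]
top mould 0.75 [430. 193.  31.  20.] [ 492. -487.    9.]
top frit_cup 0.47 [266. 205.  18.  20.] [468. -52.  20.]
top frit_cup 0.44 [353. 217.  48.  59.] [ 381. -306.   20.]
top round_tin 0.62 [302. 204.  24.  26.] [ 461. -152.   18.]
top round_tin 0.36 [352. 187.  70.  48.] [ 472. -336.   18.]
top marver 0.68 [352. 216.  52.  59.] [ 384. -309.   15.]
top brass_cup 0.5 [332. 148.  17.  12.] [ 630. -226.    6.]
top tape_roll 0.64 [167. 195.  38.  40.] [474. 171.  12.]
scene puck 0.71 [296. 226.  42.  48.] [ 409. -277.   12.]
scene puck 0.58 [362. 296.  28.  18.] [ 429. -481.   12.]
scene mould 0.61 [385. 276.  38.  31.] [ 508. -483.    9.]
scene frit_cup 0.71 [286. 185.  11.  17.] [464. -45.  20.]
scene round_tin 0.82 [297. 208.  23.  14.] [ 457. -151.   18.]
scene marver 0.73 [335. 224.  49.  61.] [ 487. -345.   15.]
scene brass_cup 0.27 [297. 225.  38.  46.] [ 414. -263.    6.]
scene tape_roll 0.5 [250. 153.  29.  17.] [477. 175.  12.]
```

Run:
```python
from h import *
print(ray("scene",(300,282),10).round(),ray("top",(437,288),10).round(),ray("top",(290,250),15).round(),ray("scene",(272,213),15).round())
for z in (200,300,350,400,500,600): print(z,ray("top",(240,232),z).round(),ray("top",(390,260),z).round(),ray("top",(437,288),z).round(),proj("scene",ray("top",(437,288),z)).round())
ims=[]
for n,(x,y,w,h) in (("top",(385,225,90,90)),("scene",(265,235,90,90))):
    im=cv2.imread(f"pics/{n}0.png")[y:y+h,x:x+w]; im=cv2.convertScaleAbs(im,alpha=1.5,beta=10)
    ims.append(cv2.resize(im,(400,400),interpolation=cv2.INTER_CUBIC))
cv2.imwrite("pics/dark.png",np.hstack(ims))
```

```text
[ 324. -344.   10.] [ 277. -450.   10.] [379. -90.  15.] [376. -93.  15.]
200 [399.   6. 200.] [ 332. -309.  200.] [ 272. -403.  200.] [[290. 242.]]
300 [384. -10. 300.] [ 324. -294.  300.] [ 270. -378.  300.] [[281. 189.]]
350 [376. -18. 350.] [ 319. -286.  350.] [ 268. -366.  350.] [[275. 159.]]
400 [368. -26. 400.] [ 315. -278.  400.] [ 267. -353.  400.] [[269. 127.]]
500 [353. -42. 500.] [ 306. -263.  500.] [ 264. -329.  500.] [[256.  55.]]
600 [338. -58. 600.] [ 298. -247.  600.] [ 262. -304.  600.] [[240. -31.]]
```

View pics/dark.png

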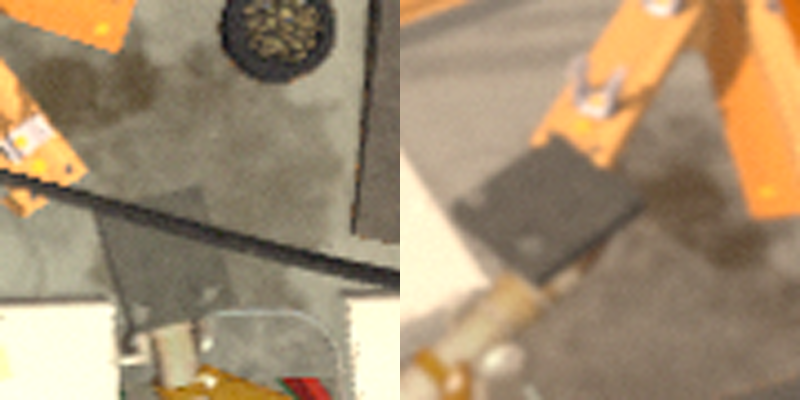

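The crop shows a dark graphite paddle with its handle in the tool well, raised close to the tier's wide end (top (422,283), scene (298,282)). I'll triangulate it and prepare the approach numbers.

```bash
cat >> h.py <<'E'
def tri(a,b):
    f=lambda X: np.r_[proj("top",X)[0]-a,proj("scene",X)[0]-b]
    r=least_squares(f,[400,-300,50]); return r.x.round(1),round(np.sqrt(2*r.cost),1)
from scipy.spatial.transform import Rotation as Ro
def moves(p,yaw):
    s=state(); R=Ro.from_euler("xyz",s["ee_rot"],degrees=True)
    d=R.inv().apply(np.array(p)-s["ee_pos"])/500; w=(R.inv()*Ro.from_euler("xyz",[180,0,yaw],degrees=True)).as_rotvec()/.5
    print("shift",d.round(4).tolist(),"turn",w.round(4).tolist(), "t",s["time_s"],"F",s["force"].round(1))
E
python3 - <<'E'
from h import *
for a,b in (((406.4,272.3),(298.8,265.4)),((429.6,267.3),(320.2,281.2)),((436.8,292.6),(296.5,299.2)),((413,299),(277.4,281.2)),((400.7,269.5),(306,270)),
  ((240,232),(254,100)),((390,260),(263,41)),((180,205),(251,92))): print(*tri(a,b))
moves([385.7,-306.7,230],36.15)
E
```

```text
[ 311.8 -363.    85.5] 0.6
[ 325.6 -419.6   83.8] 1.5
[ 266.3 -432.3   79.4] 0.7
[ 253.6 -376.    82.2] 1.1
[ 326.3 -357.6   58. ] 3.0
[383.2 -11.1 304.3] 0.3
[ 305.9 -262.7  500. ] 0.4
[438.8 114.1 276.2] 4.7
shift [-0.9469, -1.4234, -0.0042] turn [0.0002, -0.0003, 4.2397] t 1.2 F [0.2 0.3 0.4]
```

```bash
cat >> h.py <<'E'
def plan(wps,step=45,turn=7.5,p0=None,y0=None):
    s=state(); p=np.array(s["ee_pos"] if p0 is None else p0,float); y=s["ee_rot"][2] if y0 is None else y0
    rows=[]
    for w in wps:
        q=np.array(w[:3],float); st=w[4] if len(w)>4 else step; dy=w[3]-y
        n=int(max(1,np.ceil(np.linalg.norm(q-p)/st),np.ceil(abs(dy)/turn)))
        for k in range(n):
            d=Ro.from_euler("xyz",[180,0,y],degrees=True).inv().apply((q-p)/n)/500
            rows.append([d.round(3).tolist(),[0,0,round(-np.radians(dy/n)/.5,3)]])
            y+=dy/n
        p=q
    print("t",round(s["time_s"],2),"pos",s["ee_pos"].round(1),"rot",s["ee_rot"].round(2),"F",s["force"].round(1),"w",round(s["gripper_width"],1),len(rows),"rows")
    for i in range(0,len(rows),10): print(str(rows[i:i+10]).replace(" ",""))
E
python3 - <<'E'
from h import *
plan([(340,-20,228,90),(386,-307,130,36.15)])
E
```

```text
t 1.2 pos [219.  531.7 228. ] rot [179.99  -0.   157.61] F [0.2 0.3 0.4] w 91.4 21 rows
[[[-0.05,-0.071,0.0],[0,0,np.float64(0.182)]],[[-0.056,-0.067,0.0],[0,0,np.float64(0.182)]],[[-0.062,-0.061,0.0],[0,0,np.float64(0.182)]],[[-0.067,-0.055,0.0],[0,0,np.float64(0.182)]],[[-0.072,-0.049,0.0],[0,0,np.float64(0.182)]],[[-0.076,-0.042,0.0],[0,0,np.float64(0.182)]],[[-0.079,-0.035,0.0],[0,0,np.float64(0.182)]],[[-0.082,-0.028,0.0],[0,0,np.float64(0.182)]],[[-0.084,-0.02,0.0],[0,0,np.float64(0.182)]],[[-0.086,-0.013,0.0],[0,0,np.float64(0.182)]]]
[[[-0.087,-0.005,0.0],[0,0,np.float64(0.182)]],[[-0.087,0.003,0.0],[0,0,np.float64(0.182)]],[[-0.086,0.011,0.0],[0,0,np.float64(0.182)]],[[-0.072,0.012,0.024],[0,0,np.float64(0.235)]],[[-0.07,0.02,0.025],[0,0,np.float64(0.235)]],[[-0.067,0.028,0.025],[0,0,np.float64(0.235)]],[[-0.063,0.036,0.025],[0,0,np.float64(0.235)]],[[-0.059,0.043,0.025],[0,0,np.float64(0.235)]],[[-0.053,0.049,0.025],[0,0,np.float64(0.235)]],[[-0.047,0.055,0.025],[0,0,np.float64(0.235)]]]
[[[-0.04,0.06,0.025],[0,0,np.float64(0.235)]]]
```

Request:
send_rows(
  deltas=[
    [[-0.05, -0.071, 0], [0, 0, 0.18]],
    [[-0.056, -0.067, 0], [0, 0, 0.18]],
    [[-0.062, -0.061, 0], [0, 0, 0.18]],
    [[-0.067, -0.055, 0], [0, 0, 0.18]],
    [[-0.072, -0.049, 0], [0, 0, 0.18]],
    [[-0.076, -0.042, 0], [0, 0, 0.18]],
    [[-0.079, -0.035, 0], [0, 0, 0.18]],
    [[-0.082, -0.028, 0], [0, 0, 0.18]],
    [[-0.084, -0.02, 0], [0, 0, 0.18]],
    [[-0.086, -0.013, 0], [0, 0, 0.18]],
  ],
)

```text
time_s: 2.2
ee_pos: [314.7, 106.7, 228.3]
ee_rot: [179.9, -0.0, 105.9]
force: [1.1, -0.4, -0.9]
gripper_width: 91.4
gripper_force: 0.0
```

Request:
send_rows(
  deltas=[
    [[-0.087, -0.005, 0], [0, 0, 0.18]],
    [[-0.087, 0.003, 0], [0, 0, 0.18]],
    [[-0.086, 0.011, 0], [0, 0, 0.18]],
    [[-0.072, 0.012, 0.024], [0, 0, 0.235]],
    [[-0.07, 0.02, 0.025], [0, 0, 0.235]],
    [[-0.067, 0.028, 0.025], [0, 0, 0.235]],
    [[-0.063, 0.036, 0.025], [0, 0, 0.235]],
    [[-0.059, 0.043, 0.025], [0, 0, 0.235]],
    [[-0.053, 0.049, 0.025], [0, 0, 0.235]],
    [[-0.047, 0.055, 0.025], [0, 0, 0.235]],
  ],
)

```text
time_s: 3.2
ee_pos: [387.2, -271.1, 140.5]
ee_rot: [180.0, -0.0, 43.1]
force: [0.6, 0.3, 0.2]
gripper_width: 91.1
gripper_force: 0.0
```

```bash
sed -i 's/round(-np.radians(dy\/n)\/.5,3)/round(float(-np.radians(dy\/n)\/.5),3)/' h.py
python3 - <<'E'
from h import *
print(state()["qpos"].round(1))
plan([(386,-306.7,125,36.15),(386,-306.7,46,36.15)])
E
```

```text
[-36.4  13.7 110.1   0.   56.1  10.5]
t 3.2 pos [ 387.2 -271.1  140.5] rot [ 1.7998e+02 -2.0000e-02  4.3140e+01] F [0.6 0.3 0.2] w 91.1 3 rows
[[[-0.05,0.05,0.031],[0,0,0.244]],[[-0.0,-0.0,0.079],[0,0,-0.0]],[[-0.0,-0.0,0.079],[0,0,-0.0]]]
```

Request:
send_rows(
  deltas=[
    [[-0.04, 0.06, 0.025], [0, 0, 0.235]],
    [[0, 0, 0], [0, 0, 0]],
    [[0, 0, 0.08], [0, 0, 0]],
    [[0, 0, 0.05], [0, 0, 0]],
    [[0, 0, 0], [0, 0, 0]],
  ],
)

```text
time_s: 3.7
ee_pos: [391.1, -302.8, 60.9]
ee_rot: [-179.6, 0.1, 36.8]
force: [-0.4, 0.4, -0.1]
gripper_width: 90.9
gripper_force: 0.0
```

Run:
```python
from h import *
plan([(386,-306.7,46,36.15)])
im=grab_frame("scene"); c=cv2.resize(im[190:300,260:400,::-1],None,fx=5,fy=5,interpolation=cv2.INTER_CUBIC); cv2.imwrite("pics/g1.png",c)
```

```text
t 3.7 pos [ 391.1 -302.8   60.9] rot [-1.7958e+02  9.0000e-02  3.6770e+01] F [-0.4  0.4 -0.1] w 90.9 1 rows
[[[-0.013,0.0,0.03],[0,0,0.022]]]
```

View pics/g1.png

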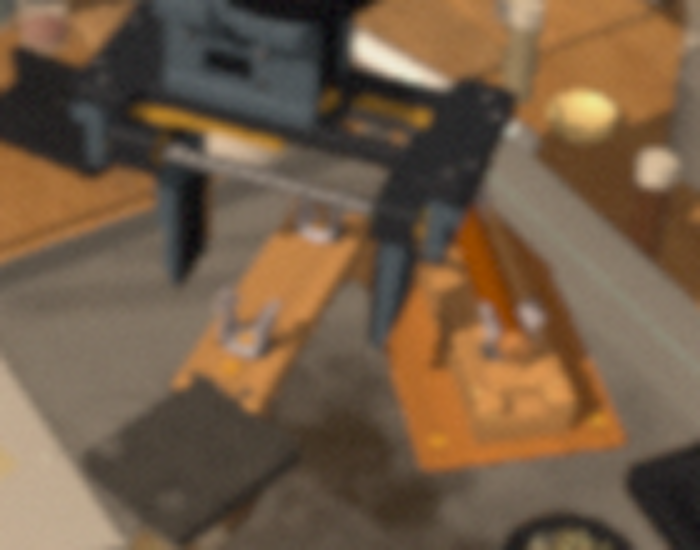

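The fingers straddle the tier's board at mid-length and clear the rack. Next I'll lower, close and lift.

Request:
send_rows(
  deltas=[
    [[-0.013, 0, 0.03], [0, 0, 0.022]],
    [[0, 0, 0], [0, 0, 0]],
  ],
)

```text
time_s: 3.95
ee_pos: [387.8, -308.6, 49.0]
ee_rot: [-180.0, 0.0, 36.1]
force: [-0.5, 0.4, 0.7]
gripper_width: 91.3
gripper_force: 0.0
```

Request:
send_rows(
  deltas=[
    [[0, 0, 0], [0, 0, 0]],
    [[0, 0, 0], [0, 0, 0]],
    [[0, 0, 0], [0, 0, 0]],
    [[0, 0, 0], [0, 0, 0]],
    [[0, 0, 0], [0, 0, 0]],
    [[0, 0, 0], [0, 0, 0]],
  ],
  grip=1,
  grip_force=20,
)

```text
time_s: 4.55
ee_pos: [388.1, -308.8, 48.5]
ee_rot: [180.0, -0.0, 36.1]
force: [-1.0, 0.5, 0.1]
gripper_width: 46.0
gripper_force: 0.7
```

Request:
send_rows(
  deltas=[
    [[0, 0, 0], [0, 0, 0]],
    [[0, 0, 0], [0, 0, 0]],
    [[0, 0, 0], [0, 0, 0]],
  ],
)

```text
time_s: 4.85
ee_pos: [387.9, -308.7, 48.4]
ee_rot: [-180.0, 0.0, 36.1]
force: [-0.1, 0.6, 0.5]
gripper_width: 40.3
gripper_force: 19.9
```

Run:
```python
from h import *
p=state()["ee_pos"]
plan([(*p[:2],114,36.1,35),(365,-300,114,-69.9),(365,-300,50.5,-69.9,25)],turn=7.6)
```

```text
t 4.85 pos [ 387.9 -308.7   48.4] rot [-179.97    0.     36.09] F [-0.1  0.6  0.5] w 40.3 19 rows
[[[0.0,0.0,-0.066],[0,0,-0.0]],[[0.0,0.0,-0.066],[0,0,-0.0]],[[-0.002,-0.003,-0.0],[0,0,0.264]],[[-0.002,-0.003,-0.0],[0,0,0.264]],[[-0.003,-0.002,-0.0],[0,0,0.264]],[[-0.003,-0.002,-0.0],[0,0,0.264]],[[-0.003,-0.002,-0.0],[0,0,0.264]],[[-0.003,-0.001,-0.0],[0,0,0.264]],[[-0.003,-0.001,-0.0],[0,0,0.264]],[[-0.003,-0.0,-0.0],[0,0,0.264]]]
[[[-0.003,0.0,0.0],[0,0,0.264]],[[-0.003,0.001,0.0],[0,0,0.264]],[[-0.003,0.001,0.0],[0,0,0.264]],[[-0.003,0.002,0.0],[0,0,0.264]],[[-0.003,0.002,0.0],[0,0,0.264]],[[-0.003,0.002,0.0],[0,0,0.264]],[[-0.0,-0.0,0.042],[0,0,0.0]],[[-0.0,-0.0,0.042],[0,0,0.0]],[[-0.0,-0.0,0.042],[0,0,0.0]]]
```

Request:
send_rows(
  deltas=[
    [[0, 0, -0.066], [0, 0, 0]],
    [[0, 0, -0.066], [0, 0, 0]],
    [[-0.002, -0.003, 0], [0, 0, 0.264]],
    [[-0.002, -0.003, 0], [0, 0, 0.264]],
    [[-0.003, -0.002, 0], [0, 0, 0.264]],
    [[-0.003, -0.002, 0], [0, 0, 0.264]],
    [[-0.003, -0.002, 0], [0, 0, 0.264]],
    [[-0.003, -0.001, 0], [0, 0, 0.264]],
    [[-0.003, -0.001, 0], [0, 0, 0.264]],
    [[-0.003, 0, 0], [0, 0, 0.264]],
  ],
)

```text
time_s: 5.85
ee_pos: [375.0, -303.5, 113.8]
ee_rot: [-180.0, 0.1, -24.7]
force: [-0.2, 0.5, -2.9]
gripper_width: 39.7
gripper_force: 19.9
```

Request:
send_rows(
  deltas=[
    [[-0.003, 0, 0], [0, 0, 0.264]],
    [[-0.003, 0.001, 0], [0, 0, 0.264]],
    [[-0.003, 0.001, 0], [0, 0, 0.264]],
    [[-0.003, 0.002, 0], [0, 0, 0.264]],
    [[-0.003, 0.002, 0], [0, 0, 0.264]],
    [[-0.003, 0.002, 0], [0, 0, 0.264]],
    [[0, 0, 0.042], [0, 0, 0]],
    [[0, 0, 0.042], [0, 0, 0]],
    [[0, 0, 0.035], [0, 0, 0]],
    [[0, 0, 0.005], [0, 0, 0]],
  ],
)

```text
time_s: 6.85
ee_pos: [364.4, -299.0, 50.3]
ee_rot: [179.9, 0.3, -69.8]
force: [-0.3, -0.4, -2.0]
gripper_width: 40.1
gripper_force: 19.9
```

Request:
send_rows(
  deltas=[
    [[0, 0, 0], [0, 0, 0]],
    [[0, 0, 0], [0, 0, 0]],
  ],
)

```text
time_s: 7.05
ee_pos: [366.5, -300.8, 53.0]
ee_rot: [-180.0, -0.1, -69.8]
force: [0.5, -0.3, -2.2]
gripper_width: 40.2
gripper_force: 19.9
```

Request:
send_rows(
  deltas=[
    [[0, 0, 0.008], [0, 0, 0]],
    [[0, 0, 0], [0, 0, 0]],
    [[0, 0, 0], [0, 0, 0]],
  ],
)

```text
time_s: 7.35
ee_pos: [366.1, -300.4, 48.7]
ee_rot: [-180.0, -0.0, -69.8]
force: [0.1, -0.2, -2.8]
gripper_width: 39.8
gripper_force: 19.9
```

Request:
send_rows(
  deltas=[
    [[0, 0, 0], [0, 0, 0]],
    [[0, 0, 0], [0, 0, 0]],
    [[0, 0, 0], [0, 0, 0]],
    [[0, 0, -0.07], [0, 0, 0]],
    [[0, 0, -0.07], [0, 0, 0]],
    [[0, 0, 0], [0, 0, -0.29]],
    [[0, 0, 0], [0, 0, -0.29]],
    [[0, 0, 0], [0, 0, -0.29]],
    [[0, 0, 0], [0, 0, -0.29]],
    [[0, 0, 0], [0, 0, -0.29]],
  ],
  grip=0,
)

```text
time_s: 8.35
ee_pos: [366.1, -300.4, 118.7]
ee_rot: [180.0, -0.0, -27.9]
force: [0.3, -0.4, -0.2]
gripper_width: 91.4
gripper_force: 0.0
```

Request:
send_rows(
  deltas=[
    [[0, 0, 0], [0, 0, -0.29]],
    [[0, 0, 0], [0, 0, -0.29]],
    [[0, 0, 0], [0, 0, -0.29]],
    [[0, 0, 0], [0, 0, -0.29]],
    [[0, 0, 0], [0, 0, -0.29]],
    [[0, 0, 0], [0, 0, -0.29]],
    [[0, 0, 0], [0, 0, -0.29]],
    [[0, 0, 0], [0, 0, -0.29]],
    [[0, 0, 0], [0, 0, -0.29]],
    [[0, 0, 0], [0, 0, -0.29]],
  ],
)

```text
time_s: 9.35
ee_pos: [366.0, -300.4, 118.6]
ee_rot: [180.0, -0.0, 55.2]
force: [0.3, -0.3, -0.2]
gripper_width: 90.8
gripper_force: 0.0
```

Request:
send_rows(
  deltas=[
    [[0, 0, 0], [0, 0, -0.29]],
    [[0, 0, 0], [0, 0, -0.29]],
    [[0, 0, 0], [0, 0, -0.29]],
    [[0, 0, 0], [0, 0, -0.29]],
    [[0, 0, 0], [0, 0, -0.29]],
    [[0, 0, 0], [0, 0, -0.29]],
    [[0, 0, 0], [0, 0, -0.193]],
    [[0, 0, 0], [0, 0, 0]],
  ],
)

```text
time_s: 10.15
ee_pos: [366.0, -300.3, 118.6]
ee_rot: [180.0, 0.0, 110.2]
force: [-0.7, 0.3, 0.5]
gripper_width: 91.3
gripper_force: 0.0
```

Run:
```python
from h import *
plan([(366.5,-300.8,49,110.2)])
```

```text
t 10.15 pos [ 366.  -300.3  118.6] rot [1.7999e+02 1.0000e-02 1.1019e+02] F [-0.7  0.3  0.5] w 91.3 2 rows
[[[-0.001,0.0,0.07],[0,0,-0.0]],[[-0.001,0.0,0.07],[0,0,-0.0]]]
```

Request:
send_rows(
  deltas=[
    [[0, 0, 0.07], [0, 0, 0]],
    [[0, 0, 0.07], [0, 0, 0]],
    [[0, 0, 0], [0, 0, 0]],
  ],
)

```text
time_s: 10.45
ee_pos: [363.5, -298.2, 45.3]
ee_rot: [-179.8, -0.4, 110.1]
force: [-0.4, 0.4, 0.0]
gripper_width: 91.1
gripper_force: 0.0
```

Request:
send_rows(
  deltas=[
    [[0, 0, 0], [0, 0, 0]],
    [[0, 0, 0], [0, 0, 0]],
    [[0, 0, 0], [0, 0, 0]],
    [[0, 0, 0], [0, 0, 0]],
    [[0, 0, 0], [0, 0, 0]],
    [[0, 0, 0], [0, 0, 0]],
    [[0, 0, 0], [0, 0, 0]],
    [[0, 0, 0], [0, 0, 0]],
  ],
  grip=1,
)

```text
time_s: 11.25
ee_pos: [366.2, -300.4, 48.6]
ee_rot: [180.0, 0.0, 110.2]
force: [-0.1, 0.0, 3.5]
gripper_width: 39.7
gripper_force: 19.9
```

Run:
```python
from h import *
p=state()["ee_pos"]
plan([(*p[:2],118,110.2,35),(428,-316,118,69.9),(480.5,-334.7,112,69.9)],turn=7.6)
```

```text
t 11.25 pos [ 366.2 -300.4   48.6] rot [1.7998e+02 2.0000e-02 1.1021e+02] F [-0.1  0.   3.5] w 39.7 10 rows
[[[-0.0,0.0,-0.069],[0,0,0.0]],[[0.0,0.0,-0.069],[0,0,0.0]],[[-0.012,0.018,0.0],[0,0,0.234]],[[-0.01,0.019,0.0],[0,0,0.234]],[[-0.008,0.02,0.0],[0,0,0.234]],[[-0.005,0.021,0.0],[0,0,0.234]],[[-0.003,0.021,0.0],[0,0,0.234]],[[-0.0,0.021,0.0],[0,0,0.234]],[[0.0,0.056,0.006],[0,0,-0.0]],[[0.0,0.056,0.006],[0,0,-0.0]]]
```

Request:
send_rows(
  deltas=[
    [[0, 0, -0.07], [0, 0, 0]],
    [[0, 0, -0.07], [0, 0, 0]],
    [[-0.012, 0.018, 0], [0, 0, 0.234]],
    [[-0.01, 0.019, 0], [0, 0, 0.234]],
    [[-0.008, 0.02, 0], [0, 0, 0.234]],
    [[-0.005, 0.021, 0], [0, 0, 0.234]],
    [[-0.003, 0.021, 0], [0, 0, 0.234]],
    [[0, 0.021, 0], [0, 0, 0.234]],
    [[0, 0.056, 0], [0, 0, 0]],
    [[0, 0.056, 0], [0, 0, 0]],
  ],
)

```text
time_s: 12.25
ee_pos: [480.8, -334.8, 117.6]
ee_rot: [-179.9, -0.0, 70.0]
force: [-0.6, -0.8, -1.4]
gripper_width: 40.3
gripper_force: 19.9
```

Request:
send_rows(
  deltas=[
    [[0, 0, 0], [0, 0, 0]],
    [[0, 0, 0.05], [0, 0, 0]],
    [[0, 0, 0], [0, 0, 0]],
    [[0, 0, 0], [0, 0, 0]],
  ],
)

```text
time_s: 12.65
ee_pos: [479.8, -334.4, 92.7]
ee_rot: [-179.8, -0.0, 70.0]
force: [0.1, -0.1, -1.9]
gripper_width: 40.2
gripper_force: 19.9
```

Run:
```python
from h import *
plan([(480.5,-334.7,112,69.9)])
ims=[]
for n,(x,y,w,h) in (("top",(335,165,100,85)),("scene",(310,190,100,100))):
    im=grab_frame(n); cv2.imwrite(f"pics/{n}1.png",im[:,:,::-1]); f=400/w
    c=cv2.resize(im[y:y+h,x:x+w,::-1],None,fx=f,fy=f,interpolation=cv2.INTER_CUBIC)
    ims.append(cv2.copyMakeBorder(c,0,400-c.shape[0],0,0,cv2.BORDER_CONSTANT))
cv2.imwrite("pics/h1.png",np.hstack(ims))
```

```text
t 12.65 pos [ 479.8 -334.4   92.7] rot [-1.7983e+02 -5.0000e-02  6.9960e+01] F [ 0.1 -0.1 -1.9] w 40.2 1 rows
[[[-0.0,0.002,-0.039],[0,0,0.002]]]
```

View pics/h1.png

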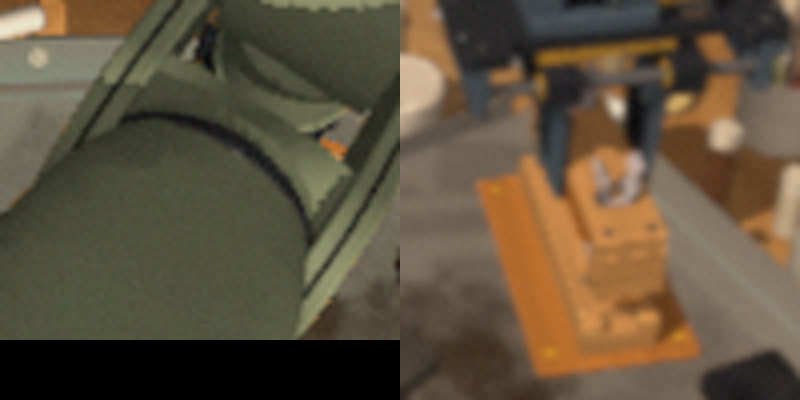

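Run:
```python
from h import *
R=(480.4,-334.7,4,-20.15); T=(479.8,-334.4,48.1,-20.04)
print("rack",proj("scene",place(R,[[-22,-75,30],[22,-75,30],[-48,-83,6],[48,-83,6]])).round(1).tolist())
print("tier",proj("scene",place(T,[[-20,-75,52],[20,-75,52],[-20,-75,40],[20,-75,40]])).round(1).tolist())
for n,X in (("x",[5,0,0]),("y",[0,5,0]),("z",[0,0,5])):
    print(n,(proj("scene",place(T,[np.add([0,-75,52],X)]))-proj("scene",place(T,[[0,-75,52]]))).round(2).tolist())
im=cv2.imread("pics/scene1.png")[228:292,335:395]
im=cv2.resize(im,None,fx=10,fy=9.3,interpolation=cv2.INTER_CUBIC)
def mk(p,c):
    for u,v in p: cv2.circle(im,(int((u-335+.5)*10),int((v-228+.5)*9.3)),4,c,1)
mk(proj("scene",place(R,[[-22,-75,30],[22,-75,30],[-48,-83,6],[48,-83,6],[-10.3,-75,30],[10.3,-75,30],[-10.3,-75,21],[10.3,-75,21],[-22,75,30]])),(0,255,0))
mk(proj("scene",place(T,[[-20,-75,52],[20,-75,52],[-20,-75,40],[20,-75,40],[-9,-74.5,0],[9,-74.5,0],[-9,-74.5,7],[9,-74.5,7]])),(255,0,255))
cv2.imwrite("pics/h2.png",im)
```

```text
rack [[354.9, 271.5], [373.9, 269.0], [343.8, 283.0], [384.7, 277.5]]
tier [[358.2, 249.7], [376.2, 247.4], [357.7, 253.8], [375.6, 251.5]]
x [[2.25, -0.28]]
y [[-0.7, -1.59]]
z [[0.24, -1.73]]
```

View pics/h2.png

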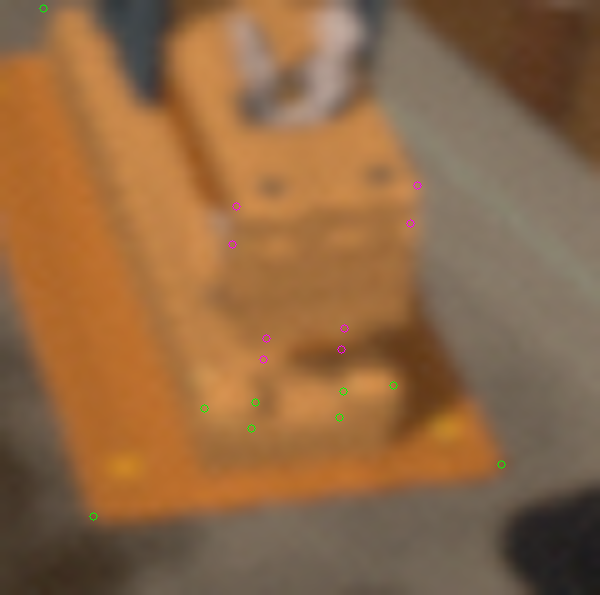

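```bash
cat > rapid.py <<'E'
from h import *
from scipy.ndimage import map_coordinates, gaussian_filter
def rapid(views,v0,free,edges,rng=3.0,iters=15,show=True):
    """views: {cam:img BGR}; edges: list of (cam,P0,P1); move v[free] so edges meet strongest gradient"""
    G={n:gaussian_filter(im.astype(float),(1,1,0)) for n,im in views.items()}
    v=np.array(v0,float); ts=np.linspace(-rng,rng,int(rng*10)+1)
    for it in range(iters):
        r=rng if it<6 else 1.5
        A=[];b=[];w=[];lab=[]
        for k,(n,P0,P1) in enumerate(edges):
            P=np.linspace(P0,P1,25)[2:-2]; q=proj(n,place(v,P)); t=q[-1]-q[0]; t/=np.linalg.norm(t); nn=np.array([-t[1],t[0]])
            J=[]
            for f in free:
                vv=v.copy(); vv[f]+=.5; J.append((proj(n,place(vv,P))-q)@nn/.5)
            S=q[:,None]+ts[None,:,None]*nn
            pr=np.stack([map_coordinates(G[n][:,:,c],[S[...,1],S[...,0]],order=1) for c in range(3)],-1)
            g=np.abs(np.gradient(pr,ts,axis=1)).sum(-1).mean(0)   # one profile per edge
            g=g*(np.abs(ts)<=r); i=g.argmax()
            A+= [np.mean(J,1)] ; b.append(ts[i]); w.append(min(g[i],60)/60)
            A+= [np.mean(np.array(J)[:,:8],1),np.mean(np.array(J)[:,-8:],1)]
            for sl in (slice(0,8),slice(-8,None)):
                gg=np.abs(np.gradient(pr[sl],ts,axis=1)).sum(-1).mean(0)*(np.abs(ts-ts[i])<=1.2); j=gg.argmax(); b.append(ts[j]); w.append(min(gg[j],60)/60)
        A,b,w=np.array(A),np.array(b),np.array(w)
        rob=w/np.maximum(1,np.abs(b)/.7)
        d=np.linalg.lstsq(A*rob[:,None],b*rob,rcond=None)[0]; v[free]+=.7*d
    if show: print(v.round(2),"res",b[::3].round(1).tolist(),"w",w[::3].round(1).tolist())
    return v
E
cat > f2.py <<'E'
from rapid import *
S0,T0=cv2.imread("pics/scene0.png"),cv2.imread("pics/top0.png")
s=state(); S1=grab_frame("scene")[:,:,::-1]; cv2.imwrite("pics/scene2.png",S1)
print("TCP",s["ee_pos"].round(2),s["ee_rot"].round(2),s["time_s"])
RS=[("scene",a,b) for a,b in (([-22,-70,30],[-22,60,30]),([-22,-75,8],[-22,-75,28]),([22,-75,8],[22,-75,28]),([-48,-83,0],[48,-83,0]),([-48,-83,0],[-48,20,0]),([-22,-75,6],[22,-75,6]),([-22,-75,30],[-12,-75,30]))]
RT=[("top",a,b) for a,b in (([-48,-80,0],[-48,70,0]),([-48,-83,3],[48,-83,3]),([48,-80,6],[48,20,6]),([-22,-75,30],[22,-75,30]),([-22,-70,30],[-22,70,30]),([-48,83,3],[-20,83,3]))]
v=(480.4,-334.7,4,-20.15)
print("rack scene"); r=rapid({"scene":S0},v,[0,1,3],RS); r2=rapid({"scene":S1},v,[0,1,3],RS)
print("rack both/top"); rapid({"scene":S0,"top":T0},v,[0,1,3],RS+RT); rapid({"top":T0},v,[0,1,3],RT)
TE=lambda n:[(n,a,b) for a,b in (([-20,-70,52],[-20,70,52]),([20,-70,52],[20,70,52]),([-20,-75,52],[20,-75,52]),([-20,75,52],[20,75,52]))]
v=(385.7,-306.7,4,126.15)
print("tier0"); rapid({"scene":S0},v,[0,1,3],TE("scene")); rapid({"scene":S0,"top":T0},v,[0,1,3],TE("scene")+TE("top")[:3])
print("tier held"); e=[("scene",a,b) for a,b in (([-20,-72,52],[-20,-28,52]),([20,-72,52],[20,-40,52]),([-20,-75,52],[20,-75,52]),([-20,-75,25],[-20,-75,50]),([20,-75,25],[20,-75,50]))]
v=(*s["ee_pos"][:2],s["ee_pos"][2]-44.5,s["ee_rot"][2]-90)
rapid({"scene":S1},v,[0,1],e); rapid({"scene":S1},v,[0,1],e[:3])
E
python3 f2.py
```

```text
TCP [ 480.84 -335.18   94.05] [179.97   0.    69.96] 12.75
rack scene
[ 482.4  -333.64    4.    -19.83] res [-0.2, -1.4, 0.0, -0.2, 0.2, 0.4, 1.4] w [0.4, 0.2, 0.6, 0.6, 0.5, 0.2, 0.3]
[ 482.67 -333.69    4.    -20.01] res [-0.2, -1.2, 0.2, -0.2, 0.0, 0.4, 1.4] w [0.3, 0.2, 0.6, 0.6, 0.6, 0.2, 0.3]
rack both/top
[ 480.82 -335.14    4.    -20.22] res [0.0, -1.2, -0.2, -0.8, 0.6, -0.2, 1.0, 0.0, 0.0, -0.4, 1.4, 0.0, -0.2] w [0.4, 0.2, 0.5, 0.6, 0.5, 0.2, 0.3, 0.7, 0.7, 0.6, 0.7, 0.6, 0.5]
[ 480.43 -335.65    4.    -21.2 ] res [0.2, -0.2, -0.2, 1.2, 0.0, -0.2] w [0.7, 0.7, 0.7, 0.7, 0.6, 0.5]
tier0
[ 392.   -303.22    4.    124.11] res [0.2, -0.2, -1.4, 0.6] w [0.5, 0.4, 0.4, 0.5]
[ 387.28 -305.6     4.    125.06] res [0.0, -0.6, 0.2, 1.4, 0.2, 0.0, -0.2] w [0.5, 0.4, 0.4, 0.5, 1.0, 0.8, 0.7]
tier held
[ 477.91 -339.73   49.55  -20.04] res [0.0, 0.2, 0.0, -1.4, 0.0] w [0.6, 0.4, 0.3, 0.3, 0.4]
[ 477.89 -340.17   49.55  -20.04] res [0.0, 0.2, -0.2] w [0.6, 0.4, 0.3]
```

Request:
send_rows(
  deltas=[
    [[0.013, 0.0045, 0], [0, 0, 0]],
    [[0, 0, 0.014], [0, 0, 0]],
    [[0, 0, 0.012], [0, 0, 0]],
    [[0, 0, 0], [0, 0, 0]],
    [[0, 0, 0], [0, 0, 0]],
  ],
)

```text
time_s: 13.3
ee_pos: [485.0, -329.6, 80.0]
ee_rot: [-180.0, -0.0, 70.0]
force: [0.3, -0.2, -3.1]
gripper_width: 40.0
gripper_force: 19.9
```

```bash
sed -i 's/^print("rack both.*$//; s/^print("tier0".*$//' f2.py; python3 f2.py
python3 - <<'E'
import cv2
im=cv2.imread("pics/scene2.png")[222:292,325:395]
cv2.imwrite("pics/h3.png",cv2.resize(im,None,fx=8,fy=8,interpolation=cv2.INTER_CUBIC))
E
```

```text
TCP [ 485.04 -329.58   79.97] [-1.7995e+02 -2.0000e-02  6.9980e+01] 13.3
rack scene
[ 482.4  -333.64    4.    -19.83] res [-0.2, -1.4, 0.0, -0.2, 0.2, 0.4, 1.4] w [0.4, 0.2, 0.6, 0.6, 0.5, 0.2, 0.3]
[ 482.48 -333.76    4.    -19.94] res [-0.2, -1.4, 0.0, -0.2, 0.0, 0.4, 1.4] w [0.3, 0.2, 0.6, 0.6, 0.6, 0.2, 0.3]
tier held
[ 482.76 -334.51   35.47  -20.02] res [0.2, 0.0, 0.2, -1.4, 0.0] w [0.3, 0.4, 0.3, 0.2, 0.3]
[ 482.65 -334.97   35.47  -20.02] res [0.2, 0.0, 0.0] w [0.3, 0.4, 0.3]
```

View pics/h3.png

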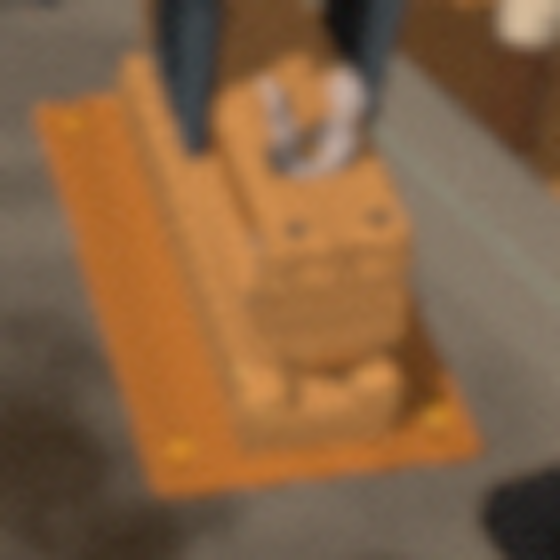

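The tier's lug sits right above the narrow notch and looks aligned. I'll creep down and watch the force.

Request:
send_rows(
  deltas=[
    [[0, 0, 0.004], [0, 0, 0]],
    [[0, 0, 0.004], [0, 0, 0]],
    [[0, 0, 0], [0, 0, 0]],
    [[0, 0, 0], [0, 0, 0]],
  ],
)

```text
time_s: 13.75
ee_pos: [485.5, -330.1, 77.7]
ee_rot: [179.9, 0.0, 70.0]
force: [-1.6, 1.2, 5.9]
gripper_width: 40.3
gripper_force: 19.9
```

```bash
python3 - <<'E'
from h import *
s=state(); R=Ro.from_euler("z",-20,degrees=True)
print(s["force"],s["torque"], "tier frame F",R.inv().apply(s["force"]).round(2),"M",R.inv().apply(s["torque"]).round(3),s["ee_pos"].round(2),s["ee_rot"].round(2))
E
python3 f2.py
```

```text
[-1.64272498  1.19480971  5.93693738] [-0.04774601  0.38963667  0.00737132] tier frame F [-1.95  0.56  5.94] M [-0.178  0.35   0.007] [ 485.52 -330.14   77.65] [1.7991e+02 3.0000e-02 6.9970e+01]
TCP [ 485.52 -330.14   77.65] [1.7991e+02 3.0000e-02 6.9970e+01] 13.75
rack scene
[ 482.4  -333.64    4.    -19.83] res [-0.2, -1.4, 0.0, -0.2, 0.2, 0.4, 1.4] w [0.4, 0.2, 0.6, 0.6, 0.5, 0.2, 0.3]
[ 482.48 -333.61    4.    -19.86] res [-0.4, -1.2, 0.2, -0.2, 0.0, 0.4, 1.4] w [0.3, 0.2, 0.6, 0.6, 0.6, 0.2, 0.3]
tier held
[ 483.37 -334.77   33.15  -20.03] res [0.2, 0.0, 0.2, -1.4, 0.0] w [0.3, 0.4, 0.3, 0.2, 0.3]
[ 483.31 -335.23   33.15  -20.03] res [0.0, 0.0, 0.2] w [0.3, 0.4, 0.3]
```

Request:
send_rows(
  deltas=[
    [[0, 0, -0.005], [0, 0, 0]],
    [[0.002, -0.0026, 0], [0, 0, 0]],
    [[0, 0, 0.004], [0, 0, 0]],
    [[0, 0, 0.004], [0, 0, 0]],
    [[0, 0, 0], [0, 0, 0]],
    [[0, 0, 0], [0, 0, 0]],
  ],
)

```text
time_s: 14.4
ee_pos: [484.2, -328.6, 74.5]
ee_rot: [-180.0, 0.0, 70.0]
force: [0.1, -1.5, -2.5]
gripper_width: 39.8
gripper_force: 20.0
```

```bash
cat > ft.py <<'E'
from h import *
s=state(); R=Ro.from_euler("z",-20,degrees=True)
print("tier frame F",R.inv().apply(s["force"]).round(2),"M",R.inv().apply(s["torque"]).round(3),s["ee_pos"].round(2),s["ee_rot"].round(2),s["time_s"])
E
python3 ft.py;python3 f2.py|tail -2
```

```text
tier frame F [ 0.63 -1.4  -2.45] M [-0.519  0.021 -0.035] [ 484.18 -328.56   74.53] [-1.7997e+02  2.0000e-02  6.9990e+01] 14.4
[ 483.71 -331.62   30.03  -20.01] res [-1.4, 0.2, 0.2, -1.4, 0.2] w [0.1, 0.4, 0.2, 0.2, 0.4]
[ 483.77 -332.04   30.03  -20.01] res [-1.4, 0.0, 0.0] w [0.1, 0.4, 0.2]
```

The lugs have entered the notches (z fell to 74.5 with no upward force). Next I'll lower to home.

Request:
send_rows(
  deltas=[
    [[0, 0, 0.004], [0, 0, 0]],
    [[0, 0, 0.002], [0, 0, 0]],
    [[0, 0, 0], [0, 0, 0]],
    [[0, 0, 0], [0, 0, 0]],
  ],
)

```text
time_s: 14.85
ee_pos: [484.2, -328.9, 73.7]
ee_rot: [180.0, 0.0, 70.0]
force: [-3.2, -1.0, 10.3]
gripper_width: 39.8
gripper_force: 20.0
```

```bash
python3 ft.py
```

```text
tier frame F [-2.7  -2.06 10.27] M [-0.503  0.824 -0.124] [ 484.16 -328.88   73.67] [1.7996e+02 5.0000e-02 6.9950e+01] 14.85
```

Request:
send_rows(
  deltas=[
    [[0, 0, -0.003], [0, 0, 0]],
    [[0, 0, 0], [0, 0, 0]],
    [[0, 0, 0], [0, 0, 0]],
  ],
  grip=0.45,
)

```text
time_s: 15.15
ee_pos: [484.5, -328.1, 73.3]
ee_rot: [180.0, -0.0, 70.0]
force: [0.5, 0.2, -0.4]
gripper_width: 50.2
gripper_force: 0.0
```

```bash
python3 ft.py; python3 f2.py
python3 - <<'E'
import cv2
im=cv2.imread("pics/scene2.png")[222:292,325:395]
cv2.imwrite("pics/h4.png",cv2.resize(im,None,fx=8,fy=8,interpolation=cv2.INTER_CUBIC))
E
```

```text
tier frame F [ 0.42  0.33 -0.45] M [-0.131  0.106  0.03 ] [ 484.51 -328.12   73.3 ] [ 1.7999e+02 -3.0000e-02  6.9970e+01] 15.15
TCP [ 484.51 -328.12   73.3 ] [ 1.7999e+02 -3.0000e-02  6.9970e+01] 15.15
rack scene
[ 482.4  -333.64    4.    -19.83] res [-0.2, -1.4, 0.0, -0.2, 0.2, 0.4, 1.4] w [0.4, 0.2, 0.6, 0.6, 0.5, 0.2, 0.3]
[ 482.07 -333.37    4.    -19.28] res [-0.4, -1.4, 0.2, 0.0, 0.0, 0.4, 1.4] w [0.4, 0.2, 0.6, 0.6, 0.6, 0.2, 0.1]
tier held
[ 481.1  -335.27   28.8   -20.03] res [0.6, 0.0, 0.6, -1.4, -0.2] w [0.2, 0.4, 0.2, 0.2, 0.5]
[ 480.98 -337.36   28.8   -20.03] res [0.4, 0.0, 0.0] w [0.2, 0.4, 0.2]
```

View pics/h4.png

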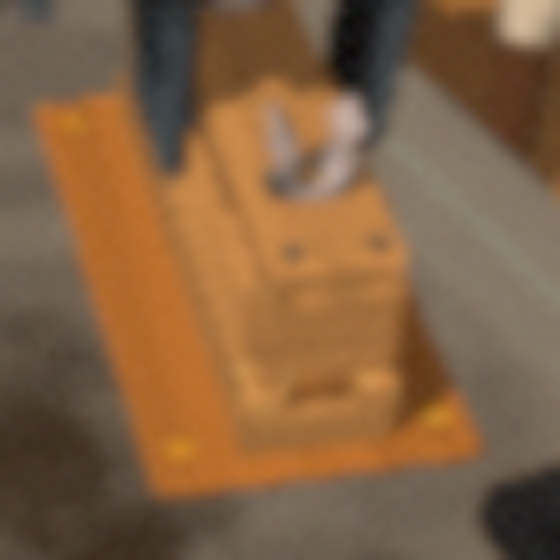

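The tier looks seated, with the foot down on the block and only a slot shadow left at the notch. I'll confirm by pressing the board with closed fingertips; home puts the board top at z = 79, so TCP ≈ 93.

Request:
send_rows(
  deltas=[
    [[0, 0, -0.04], [0, 0, 0]],
    [[0, 0, -0.04], [0, 0, 0]],
  ],
)

```text
time_s: 15.4
ee_pos: [484.0, -327.8, 112.9]
ee_rot: [-179.9, -0.1, 70.0]
force: [0.8, -0.1, 0.1]
gripper_width: 50.1
gripper_force: 0.0
```

Request:
send_rows(
  deltas=[
    [[0, 0, 0], [0, 0, 0]],
    [[0, 0, 0], [0, 0, 0]],
    [[0, 0, 0], [0, 0, 0]],
    [[0, 0, 0], [0, 0, 0]],
    [[0, 0, 0.025], [0, 0, 0]],
    [[0, 0, 0.006], [0, 0, 0]],
    [[0, 0, 0.004], [0, 0, 0]],
    [[0, 0, 0], [0, 0, 0]],
    [[0, 0, 0], [0, 0, 0]],
  ],
  grip=1,
  grip_force=10,
)

```text
time_s: 16.3
ee_pos: [484.5, -328.4, 95.9]
ee_rot: [180.0, -0.0, 70.0]
force: [0.2, -0.0, 0.2]
gripper_width: 0.5
gripper_force: 0.0
```

Request:
send_rows(
  deltas=[
    [[0, 0, 0.004], [0, 0, 0]],
    [[0, 0, 0.002], [0, 0, 0]],
    [[0, 0, 0.002], [0, 0, 0]],
    [[0, 0, 0], [0, 0, 0]],
  ],
)

```text
time_s: 16.7
ee_pos: [484.5, -328.5, 93.5]
ee_rot: [179.9, 0.0, 70.0]
force: [-1.6, 2.1, 7.1]
gripper_width: 0.3
gripper_force: 4.0
```

Request:
send_rows(
  deltas=[
    [[0, 0, 0.004], [0, 0, 0]],
    [[0, 0, 0.004], [0, 0, 0]],
    [[0, 0, 0], [0, 0, 0]],
    [[0, 0, 0], [0, 0, 0]],
  ],
)

```text
time_s: 17.1
ee_pos: [484.6, -328.5, 93.3]
ee_rot: [179.8, 0.0, 70.0]
force: [-8.0, 5.3, 28.9]
gripper_width: 0.1
gripper_force: 14.7
```

```bash
python3 ft.py
```

```text
tier frame F [-9.35  2.22 28.93] M [ 0.344  1.712 -0.002] [ 484.63 -328.46   93.34] [1.7983e+02 4.0000e-02 6.9970e+01] 17.1
```

Run:
```python
from h import *
for n,uv,z in (("scene",(363,209),0),("scene",(362,183),75),("top",(327,159),60),("top",(302,140),60),("top",(327,159),0),("top",(302,140),0),("scene",(307,200),0),("top",(291,206),30),("top",(329,174.5),20),("top",(329,187),20),("top",(340,152),8)): print(n,uv,z,ray(n,uv,z).round())
for a,b in (((327,158),(363,186)),((302,140),(363,186)),((329,175),(350,209)),((329,187),(342,215))): print(*tri(a,b))
from rapid import *
S0,T0=cv2.imread("pics/scene0.png"),cv2.imread("pics/top0.png")
# tube silhouettes as lines: perpendicular offset 8.8 seen from each camera
v=np.array((567.7,-149.2,8.8,13.37))
def sil(n):
    c=C[n]; o=-np.array(c["R"]).T@c["t"]; d=o-v[:3]; a=np.radians(v[3]); y=np.array([-np.sin(a),np.cos(a),0]); e=np.cross(y,d); e/=np.linalg.norm(e)
    Rz=Ro.from_euler("z",-v[3],degrees=True); e=Rz.apply(e)*8.8
    return [(n,s*e+[0,-85,0],s*e+[0,85,0]) for s in (1,-1)]
rapid({"top":T0},v,[0,3],sil("top")); rapid({"scene":S0,"top":T0},v,[0,1,3],sil("top")+[(n,a*[1,.1,1]+[0,50,0],b*[1,.1,1]+[0,30,0]) for n,a,b in sil("scene")])
rapid({"scene":S0,"top":T0},v,[0,1,2,3],sil("top")+[(n,a*[1,.1,1]+[0,50,0],b*[1,.1,1]+[0,30,0]) for n,a,b in sil("scene")])
```

```text
scene (363, 209) 0 [ 618. -187.    0.]
scene (362, 183) 75 [ 622. -165.   75.]
top (327, 159) 60 [ 599. -188.   60.]
top (302, 140) 60 [ 651. -126.   60.]
top (327, 159) 0 [ 618. -189.    0.]
top (302, 140) 0 [ 672. -124.    0.]
scene (307, 200) 0 [500. -70.   0.]
top (291, 206) 30 [488. -95.  30.]
top (329, 174.5) 20 [ 570. -193.   20.]
top (329, 187) 20 [ 537. -192.   20.]
top (340, 152) 8 [ 634. -224.    8.]
[ 598.9 -189.3   84.9] 3.1
[ 661.7 -125.    28.6] 0.1
[ 567.6 -192.3   22.5] 0.3
[ 539.8 -192.4   11.8] 0.5
[ 567.92 -149.2     8.8    14.29] res [-1.2, 0.4] w [1.0, 1.0]
[ 2567.02 -8560.22     8.8     12.78] res [-3.0, -3.0, -3.0, -3.0] w [0.0, 0.0, 0.0, 0.0]
[ 5.420620e+03 -2.056295e+04  6.870000e+00  1.145000e+01] res [-3.0, -3.0, -3.0, -3.0] w [0.0, 0.0, 0.0, 0.0]
```

Run:
```python
from h import *
plan([(484.5,-328.4,180,70,45),(565,-137.5,180,103.8),(565,-137.5,60,103.8)])
```

```text
t 17.1 pos [ 484.6 -328.5   93.3] rot [1.7983e+02 4.0000e-02 6.9970e+01] F [-8.   5.3 28.9] w 0.1 10 rows
[[[0.0,-0.0,-0.087],[0,0,-0.0]],[[0.0,-0.0,-0.087],[0,0,-0.0]],[[0.083,0.004,0.0],[0,0,-0.236]],[[0.082,0.014,0.0],[0,0,-0.236]],[[0.08,0.023,0.0],[0,0,-0.236]],[[0.076,0.033,0.0],[0,0,-0.236]],[[0.072,0.041,0.0],[0,0,-0.236]],[[0.0,-0.0,0.08],[0,0,0.0]],[[0.0,-0.0,0.08],[0,0,0.0]],[[0.0,-0.0,0.08],[0,0,0.0]]]
```

Request:
send_rows(
  deltas=[
    [[0, 0, -0.087], [0, 0, 0]],
    [[0, 0, -0.087], [0, 0, 0]],
    [[0.083, 0.004, 0], [0, 0, -0.236]],
    [[0.082, 0.014, 0], [0, 0, -0.236]],
    [[0.08, 0.023, 0], [0, 0, -0.236]],
    [[0.076, 0.033, 0], [0, 0, -0.236]],
    [[0.072, 0.041, 0], [0, 0, -0.236]],
    [[0, 0, 0], [0, 0, 0]],
    [[0, 0, 0], [0, 0, 0]],
  ],
  grip=0.4,
)

```text
time_s: 18.0
ee_pos: [565.0, -136.4, 174.9]
ee_rot: [-180.0, 0.0, 103.9]
force: [-0.1, -0.6, 0.1]
gripper_width: 54.6
gripper_force: 0.0
```

Run:
```python
from h import *
plan([(565,-137.5,60,103.8),(565,-137.5,17,103.8)])
for n in ("top","scene"):
    im=grab_frame(n); cv2.imwrite(f"pics/{n}3.png",im[:,:,::-1])
    for l in ("tier","rack","tube"):
        print(n,l,[(round(d["p"],2),d["bbox"]) for d in trace(n,l)][:2])
from rapid import *
S1=cv2.imread("pics/scene3.png"); T1=cv2.imread("pics/top3.png")
e=lambda n:[(n,a,b) for a,b in (([-20,-72,52],[-20,72,52]),([20,-72,52],[20,72,52]),([-20,-75,52],[20,-75,52]))]
rapid({"scene":S1},(482,-334.5,27,-20),[0,1,3],e("scene")); rapid({"top":T1},(482,-334.5,27,-20),[0,1,3],e("top"))
rapid({"scene":S1},(482,-334.5,27,-20),[0,1,2,3],e("scene")+[("scene",[-20,-75,25],[-20,-75,50]),("scene",[20,-75,25],[20,-75,50])])
```

```text
t 18.0 pos [ 565.  -136.4  174.9] rot [-1.7998e+02  2.0000e-02  1.0385e+02] F [-0.1 -0.6  0.1] w 54.6 4 rows
[[[-0.001,-0.0,0.077],[0,0,0.001]],[[-0.001,-0.0,0.077],[0,0,0.001]],[[-0.001,-0.0,0.077],[0,0,0.001]],[[0.0,-0.0,0.086],[0,0,0.0]]]
top tier [(0.91, [357.5, 187.6, 63.4, 35.2])]
top rack [(0.69, [347.1, 185.6, 74.7, 50.5]), (0.68, [334.4, 146.7, 14.5, 20.0])]
top tube [(0.44, [350.4, 187.0, 69.2, 47.4]), (0.39, [333.8, 166.7, 14.9, 9.0])]
scene tier [(0.71, [340.9, 215.6, 34.0, 59.0])]
scene rack []
scene tube [(0.75, [318.6, 189.6, 46.6, 30.5])]
[ 484.   -336.54   27.    -22.17] res [-0.8, 0.0, 0.0] w [0.2, 0.4, 0.3]
[ 481.76 -333.67   27.    -20.41] res [0.6, -0.2, 0.0] w [0.3, 1.0, 0.7]
[ 444.09 -377.06   81.15  -22.71] res [0.2, 0.0, 0.0, 0.2, -0.2] w [0.2, 0.4, 0.2, 0.2, 0.5]
```

The tier, seen free, fits at (481.8, -333.7), yaw -20.4, which agrees with the robot's own estimate. Next I'll descend onto the tube.

Request:
send_rows(
  deltas=[
    [[-0.002, 0, 0.09], [0, 0, 0]],
    [[0, 0, 0.09], [0, 0, 0]],
    [[0, 0, 0.08], [0, 0, 0]],
    [[0, 0, 0.03], [0, 0, 0]],
    [[0, 0, 0], [0, 0, 0]],
    [[0, 0, 0], [0, 0, 0]],
  ],
)

```text
time_s: 19.0
ee_pos: [565.7, -138.3, 30.4]
ee_rot: [180.0, 0.0, 103.8]
force: [-0.0, -0.5, 0.7]
gripper_width: 54.5
gripper_force: 0.0
```

Request:
send_rows(
  deltas=[
    [[0, 0, 0.02], [0, 0, 0]],
    [[0, 0, 0.007], [0, 0, 0]],
    [[0, 0, 0], [0, 0, 0]],
    [[0, 0, 0], [0, 0, 0]],
  ],
)

```text
time_s: 19.4
ee_pos: [565.3, -138.0, 16.8]
ee_rot: [180.0, 0.0, 103.8]
force: [0.0, -0.5, -0.2]
gripper_width: 54.9
gripper_force: 0.0
```

Request:
send_rows(
  deltas=[
    [[0, 0, 0], [0, 0, 0]],
    [[0, 0, 0], [0, 0, 0]],
    [[0, 0, 0], [0, 0, 0]],
    [[0, 0, 0], [0, 0, 0]],
    [[0, 0, 0], [0, 0, 0]],
    [[0, 0, 0], [0, 0, 0]],
    [[0, 0, 0], [0, 0, 0]],
  ],
  grip=1,
  grip_force=30,
)

```text
time_s: 20.1
ee_pos: [565.3, -137.9, 16.5]
ee_rot: [180.0, -0.0, 103.8]
force: [0.5, -0.1, 0.8]
gripper_width: 16.4
gripper_force: 30.0
```

Run:
```python
from h import *
plan([(565.3,-137.9,180,103.8),(486.1,-323.3,180,70),(486.1,-323.3,135,70)])
```

```text
t 20.1 pos [ 565.3 -137.9   16.5] rot [179.98  -0.   103.78] F [ 0.5 -0.1  0.8] w 16.4 10 rows
[[[0.0,0.0,-0.082],[0,0,-0.0]],[[0.0,0.0,-0.082],[0,0,-0.0]],[[0.0,0.0,-0.082],[0,0,-0.0]],[[0.0,0.0,-0.082],[0,0,-0.0]],[[-0.064,-0.048,-0.0],[0,0,0.236]],[[-0.07,-0.041,-0.0],[0,0,0.236]],[[-0.074,-0.032,-0.0],[0,0,0.236]],[[-0.077,-0.023,-0.0],[0,0,0.236]],[[-0.079,-0.014,-0.0],[0,0,0.236]],[[0.0,-0.0,0.09],[0,0,-0.0]]]
```

Request:
send_rows(
  deltas=[
    [[0, 0, -0.04], [0, 0, 0]],
    [[0, 0, -0.096], [0, 0, 0]],
    [[0, 0, -0.096], [0, 0, 0]],
    [[0, 0, -0.096], [0, 0, 0]],
    [[-0.064, -0.048, 0], [0, 0, 0.236]],
    [[-0.07, -0.041, 0], [0, 0, 0.236]],
    [[-0.074, -0.032, 0], [0, 0, 0.236]],
    [[-0.077, -0.023, 0], [0, 0, 0.236]],
    [[-0.079, -0.014, 0], [0, 0, 0.236]],
    [[0, 0, 0], [0, 0, 0]],
  ],
)

```text
time_s: 21.1
ee_pos: [483.7, -326.8, 180.0]
ee_rot: [-180.0, 0.1, 69.6]
force: [0.2, 0.7, -1.4]
gripper_width: 17.1
gripper_force: 30.0
```

Request:
send_rows(
  deltas=[
    [[0, 0, 0.08], [0, 0, 0]],
    [[0, 0, 0], [0, 0, 0]],
    [[0, 0, 0], [0, 0, 0]],
  ],
)

```text
time_s: 21.4
ee_pos: [485.6, -322.0, 140.0]
ee_rot: [-179.9, -0.1, 70.0]
force: [0.7, 0.8, -0.5]
gripper_width: 16.9
gripper_force: 30.0
```

Run:
```python
from h import *
plan([(486.1,-323.3,113,70)])
im=grab_frame("scene"); cv2.imwrite("pics/scene4.png",im[:,:,::-1])
tr=trace("scene","tube"); print([(round(d["p"],2),d["bbox"]) for d in tr][:3])
s=state(); R=Ro.from_euler("z",s["ee_rot"][2],degrees=True)
P=[s["ee_pos"]+R.apply([-11.6+k,0,0])-[0,0,7.7] for k in (-91,0,91)]; print(proj("scene",P).round(1).tolist())
```

```text
t 21.4 pos [ 485.6 -322.   140. ] rot [-1.7986e+02 -5.0000e-02  7.0030e+01] F [ 0.7  0.8 -0.5] w 16.9 1 rows
[[[-0.002,0.002,0.054],[0,0,0.001]]]
[(0.66, [354.6, 202.4, 17.2, 42.5]), (0.58, [371.2, 208.8, 11.2, 7.5])]
[[372.3, 241.0], [359.6, 213.9], [348.9, 191.1]]
```

Run:
```python
from h import *
grab_frame("scene"); d=trace("scene","tube")[0]; m=d["pixels"]
s=state(); R=Ro.from_euler("z",s["ee_rot"][2],degrees=True); print(s["ee_pos"].round(1))
P=np.array([s["ee_pos"]+R.apply([-11.6+k,0,0])-[0,0,7.7] for k in np.linspace(-91,91,40)]); q=proj("scene",P)
for r in range(200,248,4):
    c=np.flatnonzero(m[r]); 
    if len(c): print(r,c.min(),c.max(),"mid",c.mean().round(1),"pred",np.interp(-r,-q[:,1][::1],q[:,0]).round(1) )
c=C["scene"]; e=np.cross(R.apply([1,0,0]),-np.array(c["R"]).T@c["t"]-P[0]); e/=np.linalg.norm(e)
print("edges near",proj("scene",[P[0]+8.8*e,P[0]-8.8*e]).round(1).tolist())
```

```text
[ 486.9 -322.9  141.9]
208 359 361 mid 360.0 pred 356.9
212 358 363 mid 360.5 pred 358.8
216 358 365 mid 361.5 pred 360.7
220 359 367 mid 363.0 pred 362.6
224 361 369 mid 365.0 pred 364.4
228 363 371 mid 367.0 pred 366.3
232 365 373 mid 369.0 pred 368.2
236 367 375 mid 371.0 pred 370.1
240 369 375 mid 372.0 pred 371.9
edges near [[376.3, 239.2], [368.5, 242.7]]
```

Request:
send_rows(
  deltas=[
    [[-0.001, -0.001, 0.03], [0, 0, 0]],
    [[0, 0, 0.016], [0, 0, 0]],
    [[0, 0, 0.008], [0, 0, 0]],
    [[0, 0, 0], [0, 0, 0]],
    [[0, 0, 0], [0, 0, 0]],
  ],
)

```text
time_s: 22.1
ee_pos: [485.8, -323.4, 114.0]
ee_rot: [179.9, 0.0, 70.0]
force: [0.6, 0.4, -1.0]
gripper_width: 16.7
gripper_force: 30.0
```

```bash
python3 ft.py
```

```text
tier frame F [ 0.43  0.53 -1.04] M [-0.049 -0.113  0.003] [ 485.78 -323.36  113.96] [1.7993e+02 1.0000e-02 6.9980e+01] 22.1
```

Request:
send_rows(
  deltas=[
    [[0, 0, 0.006], [0, 0, 0]],
    [[0, 0, 0.006], [0, 0, 0]],
    [[0, 0, 0.006], [0, 0, 0]],
    [[0, 0, 0], [0, 0, 0]],
  ],
  grip_force=55,
)

```text
time_s: 22.5
ee_pos: [486.4, -324.1, 105.8]
ee_rot: [179.8, 0.1, 70.0]
force: [1.8, -1.6, 4.9]
gripper_width: 16.6
gripper_force: 55.0
```

```bash
python3 ft.py
```

```text
tier frame F [ 2.19 -0.87  4.92] M [-0.281 -0.27  -0.115] [ 486.42 -324.12  105.77] [1.7977e+02 7.0000e-02 6.9970e+01] 22.5
```

Request:
send_rows(
  deltas=[
    [[0, 0, 0.005], [0, 0, 0]],
    [[0, 0, 0.005], [0, 0, 0]],
    [[0, 0, 0.005], [0, 0, 0]],
    [[0, 0, 0], [0, 0, 0]],
    [[0, 0, 0], [0, 0, 0]],
  ],
)

```text
time_s: 23.0
ee_pos: [486.3, -323.6, 98.5]
ee_rot: [179.8, 0.0, 70.0]
force: [0.3, 0.3, 10.2]
gripper_width: 16.7
gripper_force: 55.0
```

```bash
python3 ft.py
```

```text
tier frame F [ 0.19  0.39 10.2 ] M [ 0.069 -0.116 -0.155] [ 486.35 -323.61   98.5 ] [1.7981e+02 2.0000e-02 6.9960e+01] 23.0
```

Request:
send_rows(
  deltas=[
    [[0, 0, 0.003], [0, 0, 0]],
    [[0, 0, 0.002], [0, 0, 0]],
    [[0, 0, 0], [0, 0, 0]],
    [[0, 0, 0], [0, 0, 0]],
  ],
)

```text
time_s: 23.4
ee_pos: [486.5, -323.7, 98.3]
ee_rot: [179.7, 0.0, 70.0]
force: [-2.2, 3.2, 21.7]
gripper_width: 16.5
gripper_force: 55.0
```

It is stiff at the expected seated height. Next I'll release and check by pressing the tube top beside each clip with closed fingers (seated: TCP ≈ 113.8).

Request:
send_rows(
  deltas=[
    [[0, 0, -0.006], [0, 0, 0]],
    [[0, 0, 0], [0, 0, 0]],
    [[0, 0, 0], [0, 0, 0]],
    [[0, 0, -0.03], [0, 0, 0]],
    [[0, 0, -0.04], [0, 0, 0]],
    [[-0.06, 0, 0], [0, 0, 0]],
  ],
  grip=0.6,
)

```text
time_s: 24.0
ee_pos: [476.5, -349.9, 133.9]
ee_rot: [179.9, -0.0, 70.2]
force: [0.8, -0.9, 0.5]
gripper_width: 36.7
gripper_force: 0.0
```

Request:
send_rows(
  deltas=[
    [[0, 0, 0], [0, 0, 0]],
    [[0, 0, 0], [0, 0, 0]],
    [[0, 0, 0], [0, 0, 0]],
    [[0, 0, 0], [0, 0, 0]],
  ],
  grip=1,
  grip_force=10,
)

```text
time_s: 24.4
ee_pos: [474.9, -350.5, 131.8]
ee_rot: [-179.9, -0.0, 70.0]
force: [0.5, -0.4, 1.1]
gripper_width: 7.3
gripper_force: 0.0
```

```bash
python3 ft.py
```

```text
tier frame F [ 0.65 -0.23  1.14] M [-0.069 -0.011 -0.005] [ 474.87 -350.55  131.77] [-1.7992e+02 -4.0000e-02  7.0010e+01] 24.4
```

Request:
send_rows(
  deltas=[
    [[0.004, 0.0025, 0.02], [0, 0, 0]],
    [[0, 0, 0.014], [0, 0, 0]],
    [[0, 0, 0.004], [0, 0, 0]],
    [[0, 0, 0.004], [0, 0, 0]],
    [[0, 0, 0], [0, 0, 0]],
    [[0, 0, 0], [0, 0, 0]],
  ],
)

```text
time_s: 25.0
ee_pos: [477.3, -349.5, 113.7]
ee_rot: [179.9, -0.0, 70.0]
force: [-2.4, 4.2, 15.1]
gripper_width: 0.4
gripper_force: 7.6
```

```bash
python3 ft.py
```

```text
tier frame F [-3.67  3.11 15.08] M [0.32  0.723 0.069] [ 477.32 -349.52  113.66] [ 1.799e+02 -2.000e-02  6.998e+01] 25.0
```

Request:
send_rows(
  deltas=[
    [[0, 0, 0.003], [0, 0, 0]],
    [[0, 0, 0], [0, 0, 0]],
    [[0, 0, 0], [0, 0, 0]],
  ],
)

```text
time_s: 25.3
ee_pos: [477.6, -349.6, 113.5]
ee_rot: [179.8, 0.0, 70.0]
force: [-3.6, 5.1, 21.9]
gripper_width: 0.4
gripper_force: 10.9
```

Request:
send_rows(
  deltas=[
    [[0, 0, -0.016], [0, 0, 0]],
    [[0.032, 0, 0], [0, 0, 0]],
    [[0.032, 0, 0], [0, 0, 0]],
    [[0, 0, 0], [0, 0, 0]],
    [[0, 0, 0.01], [0, 0, 0]],
    [[0, 0, 0.004], [0, 0, 0]],
    [[0, 0, 0.003], [0, 0, 0]],
    [[0, 0, 0], [0, 0, 0]],
    [[0, 0, 0], [0, 0, 0]],
  ],
)

```text
time_s: 26.2
ee_pos: [489.0, -319.5, 113.5]
ee_rot: [179.8, -0.0, 69.9]
force: [-4.3, 7.2, 24.9]
gripper_width: 0.6
gripper_force: 12.4
```

```bash
python3 ft.py
```

```text
tier frame F [-6.46  5.28 24.93] M [0.763 1.095 0.011] [ 488.95 -319.52  113.49] [ 1.7978e+02 -5.0000e-02  6.9950e+01] 26.2
```

Both sides hold at seated height under 22–25 N. I'll back off and check in the pictures that the tier and tube are in place.

Request:
send_rows(
  deltas=[
    [[0, 0, -0.03], [0, 0, 0]],
    [[0, 0, -0.09], [0, 0, 0]],
    [[0, 0, -0.09], [0, 0, 0]],
    [[0.09, 0, 0], [0, 0, 0]],
    [[0.09, 0, 0], [0, 0, 0]],
    [[0.09, 0, 0], [0, 0, 0]],
    [[0.09, 0, 0], [0, 0, 0]],
    [[0, 0, 0], [0, 0, 0]],
    [[0, 0, 0], [0, 0, 0]],
  ],
)

```text
time_s: 27.1
ee_pos: [549.5, -150.1, 213.6]
ee_rot: [-179.9, 0.0, 70.1]
force: [-0.6, -0.2, 0.4]
gripper_width: 0.4
gripper_force: 0.0
```

```bash
python3 ft.py
python3 - <<'E'
from rapid import *
H=dict(puck=25,mould=18,frit_cup=40,round_tin=35,brass_cup=11,tape_roll=25,tube=190,tier=100)
I={n:grab_frame(n)[:,:,::-1].copy() for n in ("top","scene")}
for n in I:
    cv2.imwrite(f"pics/{n}9.png",I[n])
    for l,h in H.items():
        for d in trace(n,l)[:1]:
            b=d["bbox"]; print(n,l,round(d["p"],2),np.round(b),ray(n,(b[0]+b[2]/2,b[1]+b[3]/2),h/2).round())
v=np.array((482.1,-334.3,91,-20.2))
X=place(v,[[0,91,0],[0,0,0],[0,-91,0]]); print("pred tube top",proj("top",X).round(1).tolist(),"scene",proj("scene",X).round(1).tolist())
def sil(n):
    c=C[n]; o=-np.array(c["R"]).T@c["t"]; d=o-v[:3]; a=np.radians(v[3]); y=np.array([-np.sin(a),np.cos(a),0]); e=np.cross(y,d); e/=np.linalg.norm(e)
    e=Ro.from_euler("z",-v[3],degrees=True).apply(e)*8.8
    return [(n,s*e+[0,-85,0],s*e+[0,85,0]) for s in (1,-1)]
ends=lambda n:[(n,np.array([-6,k,2]),np.array([6,k,2])) for k in (-91,91)]
for n in I: rapid({n:I[n]},v,[0,1,3],sil(n)+ends(n))
e=[("top",a,b) for a,b in (([-20,-72,52],[-20,72,52]),([20,-72,52],[20,72,52]))]
rapid({"top":I["top"]},(482,-334.5,27,-20),[0,3],e)
E
```

```text
tier frame F [-0.44 -0.4   0.39] M [-0.094  0.052  0.02 ] [ 549.46 -150.12  213.62] [-1.7994e+02  5.0000e-02  7.0110e+01] 27.1
top puck 0.64 [432. 217.  28.  26.] [ 420. -484.   12.]
top mould 0.69 [430. 191.  33.  20.] [ 496. -492.    9.]
top round_tin 0.64 [304. 206.  24.  25.] [ 457. -158.   18.]
top brass_cup 0.57 [336. 151.  13.  13.] [ 620. -231.    6.]
top tape_roll 0.68 [169. 198.  37.  37.] [470. 168.  12.]
top tube 0.72 [355. 188.  75.  30.] [ 476. -338.   95.]
top tier 0.9 [353. 188.  64.  35.] [ 479. -326.   50.]
scene puck 0.84 [358. 293.  30.  23.] [ 426. -477.   12.]
scene mould 0.6 [389. 276.  36.  32.] [ 513. -486.    9.]
scene frit_cup 0.58 [288. 185.  12.  18.] [466. -51.  20.]
scene round_tin 0.58 [301. 207.  21.  14.] [ 465. -155.   18.]
scene brass_cup 0.67 [372. 207.  12.  10.] [ 643. -225.    6.]
scene tape_roll 0.87 [250. 154.  29.  17.] [475. 168.  12.]
scene tube 0.68 [345. 201.  25.  59.] [ 475. -343.   95.]
scene tier 0.75 [342. 215.  34.  52.] [ 489. -335.   50.]
pred tube top [[353.8, 188.9], [390.1, 200.8], [426.8, 212.9]] scene [[347.7, 205.5], [357.8, 228.9], [369.8, 256.5]]
[ 482.91 -335.09   91.    -20.69] res [-1.4, 0.2, -0.2, 1.4] w [1.0, 1.0, 1.0, 1.0]
[ 480.74 -334.8    91.    -19.52] res [-0.2, 1.4, 0.4, -0.6] w [1.0, 0.9, 1.0, 0.8]
[ 468.66 -334.5    27.    -20.59] res [-0.2, 0.0] w [0.5, 1.0]
```

The tube is where it should be (about 1 mm off along the tier), the bystanders haven't moved and the arm touches nothing, so I'll hand in.

```bash
python3 -c "
from workcell import *
print(job_done())"
```

```text
the job is handed in; nothing more can be done
None
```

I handed the job in at about 27 s of robot time: the upper tier sits home on the rack, wide end over wide end, the steel tube is pressed into both clips at seated height, the detected bystanders appear unmoved (I got no reliable view of the marver), and no verdict came back.

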